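Bolt the test carriage home under the test head

TASK

On the blue test fixture, push the loose carriage with the black module fully in under the grey test head, up to the back wall. Then slide the bolt by its leaning red knob fully home through the brass keeper on the carriage, so that the carriage is locked in. Leave the other things on the bench where they are.

Things in the scene. Friction and masses are not known exactly. Their poses are not given: they have to be found in the camera images.
- fixture: Fixed test fixture: blue base plate 240 (x) x 270 (y) x 12 mm, grey back wall (front face at x +110 mm) and overhanging grey head. Origin: centre of the base's underside, on the bench; x to the back wall, y left, z up; turned by up to 0.35 rad. Two rails along x with lips (top z 27.5) hold the carriage down between y +15 and +115. Bolt axis along y at x +30, z 36 mm; its guides reach z 46.
- head_edge (a point): Middle of the lower front edge of the grey test head, at x +20, y 0, z 116 mm in the fixture's frame. The head reaches from here 100 mm back to the wall, 74 mm up and over the fixture's full width in y. It overhangs the bolt: at the knob a tool pointing straight down fouls it, so the tool must lean, wrist to the fixture's front (-x), by about 40 degrees.
- carriage: Loose aluminium plate 160 (x) x 100 (y) x 10 mm between the rails, with a black module (80 x 52 x 36 mm, from x -10 to +70) fastened on top; about 0.5 kg, a few N slide it. Origin: centre of its underside; axes as the fixture's. Home, against the back wall, it is at x +30, y +65, z 12 mm in the fixture's frame; it starts 35 to 55 mm farther out (-x).
- carriage_handle (a point): Middle of the black bar handle at the front of the carriage: round bar 12 mm thick, 72 mm long along y, on two posts; 70 mm in front (-x) of the carriage's origin and 48 mm above its underside, so 60 mm above the bench and, with the carriage home, at x -40, y +65 mm in the fixture's frame. Push it from the front, or pinch it across x.
- keeper (a point): Centre of the 16 x 16 mm hole, along y, in the brass keeper (22 mm long in y) on the right of the carriage. The bolt is 12 mm thick with a tapered tip. With the carriage home the hole is in line with the bolt.
- bolt (a joint): Position of the bolt along its track in m: 0 fully withdrawn, growing as it slides to the fixture's +y, 0.045 fully home against its stop. It starts between 0 and 0.010; at about 0.019 the tip reaches the keeper's near face. Friction about 2 N; it stays where it is left.
- bolt_knob (a point): Grip point on the axis of the bolt's red knob, a cylinder 16 mm thick, 30 mm long on a thin stem, 15 mm below its end and 42 mm from the bolt's axis. The knob leans 40 degrees from vertical to the front: it points along (-0.643, 0, 0.766) in the fixture's frame, where this point is at x +3, y -100 plus the bolt's travel, z +68 mm. Fingers fit at both sides in y.
- paste_jar: White jar with yellow lid, 34 mm across and 43 high, left of the fixture; bystander. Origin: centre of its underside.
- tip_tinner: Small white jar with black lid, 30 mm across and 22 high, right of the fixture; bystander. Origin: centre of its underside.
- heat_sink: Grey finned heat sink, 25 x 40 x 22 mm, lying on the front right of the fixture's blue base, about 80 mm in front of the base's centre and 70 mm to the right; bystander. Origin: centre of its underside.

How it is judged:
By the outcome, as a careful person would: the job done as asked, in the order asked, and still so for the second after the job is handed in, with the robot touching nothing.
It also fails if it takes over 43 s, if anything falls off the work surface, if the arm or the gripper's body presses on something with over 40 N, if the wrist force passes 120 N, or if a joint passes its speed limit or range.

ROBOT

A 6-joint arm with a two-finger parallel gripper is mounted at the origin on a cart in front of the work surface, level with it; the furniture and walls round the work are solid. World frame = base frame: x ahead of the robot, y to its left, z up, the work surface at z = 0. Lengths are in m, angles in degrees, forces in N, time in s.
With the tool pointing down it reaches from about 0.375 to 0.9 m from the base axis. Payload 3.1 kg.
Tool frame: the origin (TCP) lies midway between the tips of the shut fingers; the grasp point (between the pads) lies 19 mm behind it; z points along the fingers, y is the line along which they close (so a half turn about z gives the same grasp; the last joint's range is limited). The gripper opens to 87 mm and grips with 3 to 60 N. Pads are 19 mm wide; open, the fingers measure 117 mm over their backs; the gripper's body (75 mm by 190 mm) begins 51 mm behind the grasp point.
Start: joints at [-86.545, 30.224, 82.088, -0, 67.689, -10.227], TCP at [0.148, -0.607, 0.223] pointing down, gripper open.
Joint ranges: [-176.69, 176.69], [-43.24, 126.21], [12.49, 139.97], [-82, 262], [0, 151.66], [-163.58, 163.58]. Speed limits (degrees/s): [159.86, 159.86, 180, 180, 180, 180].

INTERFACE

Orientations are given as a 3x3 rotation matrix whose columns are the frame's x, y, z axes.
In Python, from rig import * gives the robot as it stands.
- The arm moves only by the tool jog_arm, never from a script. Its arguments are lists of equal length, an entry for each row: "delta_pos": the shift along the world's x, y, z in cm, a list of three; "turn": the turn about the world's z in degrees; "grip": the closure, from 0 (fully open) to 1 (shut). In form: {"delta_pos": [[x, y, z], ...], "turn": [turn, ...], "grip": [grip, ...]}. A call has 1 to 12 rows; each row is the pose to reach, as a shift and turn from the pose commanded when the call began; what a row does not reach only later rows make up. A row lasts 1/8 s, in which the tool goes at most 62.5 mm and 10.7 degrees, less where a joint would pass 70% of its speed; a pose out of reach is approached as far as the arm can. A call with a gripper value outside its range is refused whole. The fingers move at their own pace and stop on an object; the grip force is fixed at half the most. Time passes only in rows, so rows that repeat a pose let the fingers close. It gives the time, the measured TCP pose, the force, the opening and the grip force at its end, in the units of the state.
- read_state(): the state, without advancing time (a new reading comes with each control period).
- capture(name): name is "scene" or "top" or "wrist"; returns a dict with "color" (400x640x3 uint8, blue, green, red), "fovy" (degrees; the focal length in pixels is half the picture's height over the tangent of half this angle, whatever the lens; pixels are square), "cx", "cy" (the principal point, pixels), "camera_from_world" (4x4, takes a point from world to camera coordinates). Camera axes: x right, y up, looking along -z (the intrinsics and any distortion apply to the point x, -y, -z); pixel columns grow to the right and rows downward; lengths in m; the calibration is good to about 2 mm. A picture is of the moment at which its call begins. There is no depth.
- hand_in(): hands the job in; it is judged then, once.
The state is a dict: "time_s": time; "joint_positions": joint angles; "qvel": joint speeds; "tau": joint torques, N m; "position": TCP position; "tcp_rot": TCP orientation; "force": force on the tool from outside, world axes, zero at the start; "moment": the same for the moment, N m; "opening": opening from 0.0 (shut) to 1.0 (fully open); "grasp_force": force on a finger pad.
Only numpy, scipy, OpenCV 4.12 (cv2) and the standard library are available. Lean on these libraries where they do the work, as an engineer would, in place of code of your own. Each camera call takes 0.05 s, during which the arm holds its last target. There are 200 camera calls.

## Working session

There is one attempt and no reset: what is moved stays moved. The work goes in short steps, Python scripts to look and compute and a tool call to move; the robot and the scene stay as the last step left them, time stands still between calls to the robot, and variables do not carry over. Pictures are saved under pics/ and viewed, at most 10 in all, crops included, and the job is handed in when it is done.

Besides the shell and the picture viewer there is one more tool, called by a JSON object that holds its "name" and its "arguments". jog_arm: Moves the arm, as the interface text tells. Its arguments: {"type":"object","properties":{"delta_pos":{"type":"array"},"turn":{"type":"array"},"grip":{"type":"array"}},"required":["delta_pos","turn","grip"]}

```bash
mkdir -p pics
python3 - <<'E'
from rig import *
import cv2,numpy as np
s=read_state();print(s['time_s'],s['position'],np.round(s['tcp_rot'],3),s['force'],s['opening'])
for n in('scene','top'):
    c=capture(n);cv2.imwrite(f'pics/{n}0.png',c['color']);print(n,c['fovy'],c['cx'],c['cy'],[k for k in c],np.round(c['camera_from_world'],3).tolist())
E
```

```text
0.0 [ 0.14780947 -0.60652298  0.22157294] [[ 0.972  0.237 -0.   ]
 [ 0.237 -0.972  0.002]
 [ 0.    -0.002 -1.   ]] [-0.13871771  0.69263376  0.2187823 ] 0.9988531633607473
scene 54.66491184186014 317.10261705964996 201.81249420951787 ['color', 'fovy', 'cx', 'cy', 'camera_from_world'] [[0.826, -0.564, -0.005, -0.542], [0.241, 0.345, 0.907, -0.217], [-0.509, -0.75, 0.421, -0.613], [0.0, 0.0, 0.0, 1.0]]
top 44.83655704839606 317.0820267988293 201.0084466243942 ['color', 'fovy', 'cx', 'cy', 'camera_from_world'] [[-0.025, -0.999, -0.025, -0.031], [0.982, -0.029, 0.185, -0.648], [-0.186, -0.02, 0.982, -1.005], [0.0, 0.0, 0.0, 1.0]]
```

View pics/scene0.png

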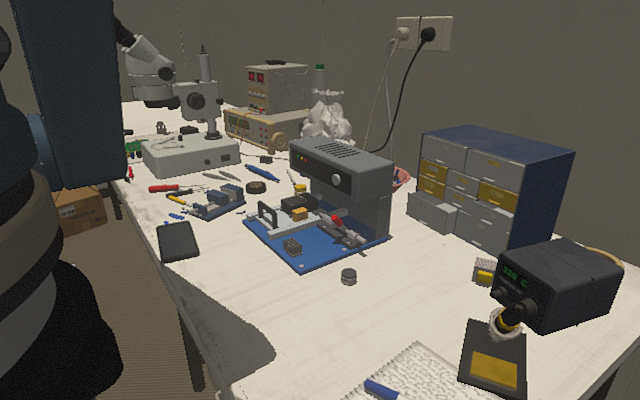

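View pics/top0.png

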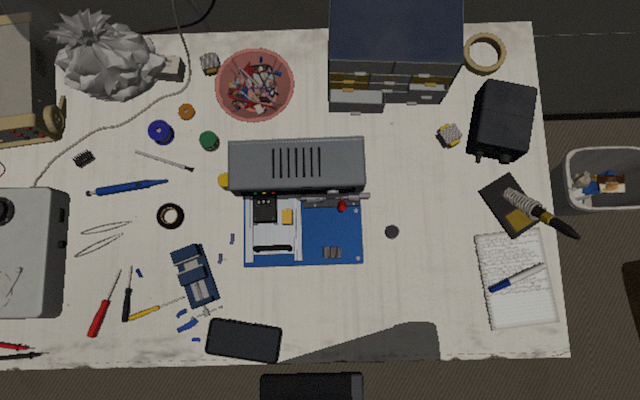

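Run:
```python
import cv2,numpy as np
a=cv2.imread('pics/top0.png')[125:275,215:405]; b=cv2.imread('pics/scene0.png')[130:280,235:400]
a=cv2.resize(a,None,fx=4,fy=4,interpolation=cv2.INTER_CUBIC);b=cv2.resize(b,None,fx=4,fy=4,interpolation=cv2.INTER_CUBIC)
cv2.imwrite('pics/a.png',cv2.convertScaleAbs(a,alpha=1.5));cv2.imwrite('pics/b.png',cv2.convertScaleAbs(b,alpha=1.5))
```

```text
(no output)
```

View pics/a.png

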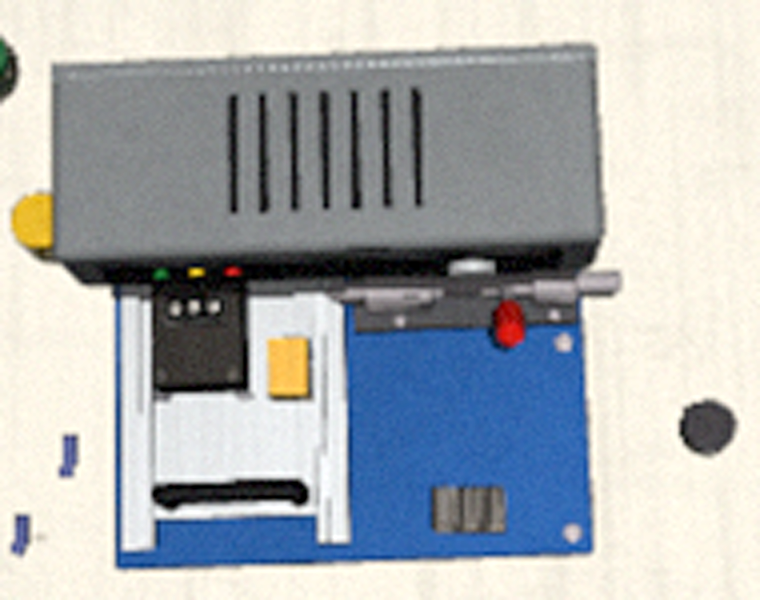

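View pics/b.png

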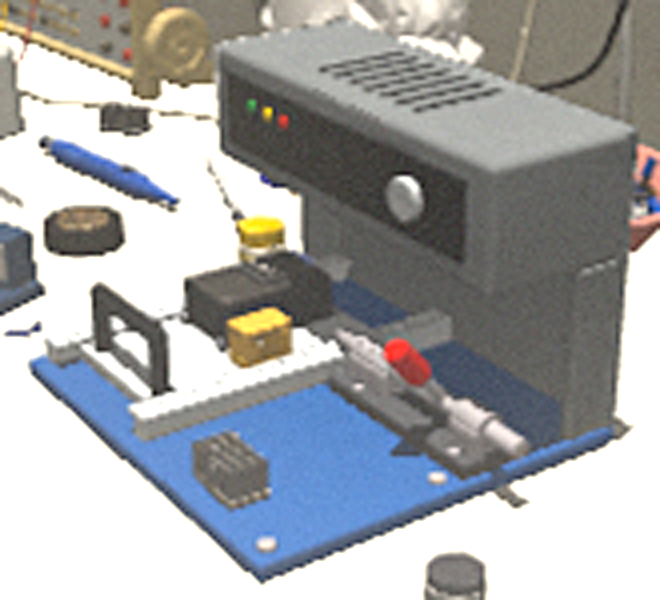

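```bash
cat > h.py <<'E'
from rig import *
import cv2,numpy as np
from scipy.optimize import least_squares
def proj(c,P):
    q=(c['camera_from_world']@np.c_[P,np.ones(len(P))].T).T[:,:3]
    f=200/np.tan(np.radians(c['fovy']/2)); return np.c_[c['cx']+f*q[:,0]/-q[:,2],c['cy']+f*q[:,1]/q[:,2]]
def W(p,F):
    c,s=np.cos(p[2]),np.sin(p[2]);F=np.asarray(F,float)/1000
    return np.c_[p[0]+c*F[:,0]-s*F[:,1],p[1]+s*F[:,0]+c*F[:,1],F[:,2]]
E
python3 - <<'E'
from h import *
T,S=capture('top'),capture('scene')
FT=[(-120,135,12),(-120,-135,12),(20,135,190),(20,-135,190),(120,-135,190),(120,135,190)]
uT=np.array([(118,567),(591,552),(55,258),(601,237),(597,45),(52,63)])/4+[215,125]
FS=[(-120,-135,12),(-120,135,12),(120,-135,12),(20,-135,116),(20,-135,190),(20,135,190),(20,135,116)]
uS=np.array([(262,570),(33,362),(614,430),(495,293),(494,172),(218,46),(222,150)])/4+[235,130]
hT=np.array([(230,493)])/4+[215,125]; hS=np.array([(130,315)])/4+[235,130]
kT=np.array([(507,330)])/4+[215,125]; kS=np.array([(397,349)])/4+[235,130]
def r(p):
    h=W(p,[(-40-p[3],65,60)]);k=W(p,[(3-9.6,-100+p[4],79.5)])
    return np.concatenate([(proj(T,W(p,FT))-uT).ravel(),(proj(S,W(p,FS))-uS).ravel(),(proj(T,h)-hT).ravel(),(proj(S,h)-hS).ravel(),(proj(T,k)-kT).ravel(),(proj(S,k)-kS).ravel()])
s=least_squares(r,[.55,0.05,0,45,5],x_scale=[.01,.01,.01,1,1],loss='soft_l1')
print(s.x,np.degrees(s.x[2]));print(np.round(r(s.x).reshape(-1,2),1).tolist())
p=s.x
print('handle',W(p,[(-40-p[3],65,60)]),'home',W(p,[(-40,65,60)]),'knob',W(p,[(3,-100+p[4],68)]))
E
```

```text
[ 6.32009427e-01 -1.47098628e-02  8.46581199e-03  4.45159545e+01
  1.04511331e+01] 0.4850552970821717
[[0.1, -0.2], [2.0, -0.7], [-0.3, -0.3], [2.4, -0.3], [0.7, -1.8], [0.5, -0.9], [-0.5, -1.8], [-1.9, -1.7], [0.5, -2.3], [-1.7, 1.6], [0.0, -2.5], [-2.1, -1.9], [-2.0, 0.4], [0.4, -0.5], [-1.2, -1.0], [1.3, 0.6], [-1.4, -1.2]]
handle [[0.54694623 0.04957232 0.06      ]] home [[0.59146059 0.04994918 0.06      ]] knob [[ 0.63576741 -0.10423012  0.068     ]]
```

{"name": "jog_arm", "arguments": {"delta_pos": [[4,5,0],[8,10,0],[12,15.5,0],[15,21,0],[18,26.5,0],[21,32,0],[24,37.5,0],[27,43,0],[29,48.5,0],[31,54,0],[33,60,0],[35,65.6,0]], "turn": [-2,-4,-6,-8,-10,-12,-13.2,-13.2,-13.2,-13.2,-13.2,-13.2], "grip": [1,1,1,1,1,1,1,1,1,1,1,1]}}

```text
time_s: 1.7
position: [0.4983, 0.0508, 0.2226]
tcp_rot: [[1.0, 0.009, 0.0], [0.009, -1.0, -0.0], [0.0, 0.0, -1.0]]
force: [1.4, -1.3, 0.2]
opening: 0.01
grasp_force: 0.0
```

Run:
```python
from h import *
w=capture('wrist');s=capture('scene')
np.set_printoptions(precision=4,suppress=True);print(w['fovy'],w['cx'],w['cy'],w['camera_from_world'])
b=cv2.resize(s['color'][20:270,200:420],None,fx=1.2*1.0,fy=1.2)
im=np.zeros((600,800,3),np.uint8);im[:400,:640]=w['color']
b=cv2.resize(s['color'][40:240,200:400],(800-0-400,400))
im2=np.zeros((600,800,3),np.uint8);im2[:,:]=0
im2[:300,:480]=cv2.resize(w['color'],(480,300));im2[300:600,:480]=cv2.resize(s['color'][60:247,160:460],(480,300))
cv2.imwrite('pics/c.png',cv2.convertScaleAbs(im2[:,:480],alpha=1.4))
```

```text
65.96835617465861 323.7888931922394 198.2251752594586 [[ 0.0082 -1.     -0.0008  0.0473]
 [ 0.9533  0.0081 -0.3021 -0.4392]
 [ 0.3021  0.0017  0.9533 -0.5428]
 [ 0.      0.      0.      1.    ]]
```

View pics/c.png

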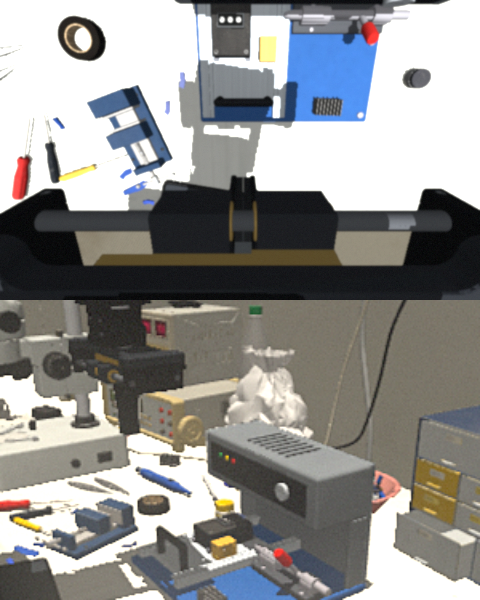

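Run:
```python
from h import *
s=read_state();print(np.round(s['joint_positions'],1),s['time_s'])
T=capture('top');S=capture('scene')
b=cv2.resize(cv2.imread('pics/scene0.png')[140:215,285:365],None,fx=7,fy=7,interpolation=cv2.INTER_CUBIC)
cv2.imwrite('pics/d.png',cv2.convertScaleAbs(b,alpha=1.8))
```

```text
[-6.7 20.7 99.5  0.1 59.6 82.4] 1.8
```

View pics/d.png

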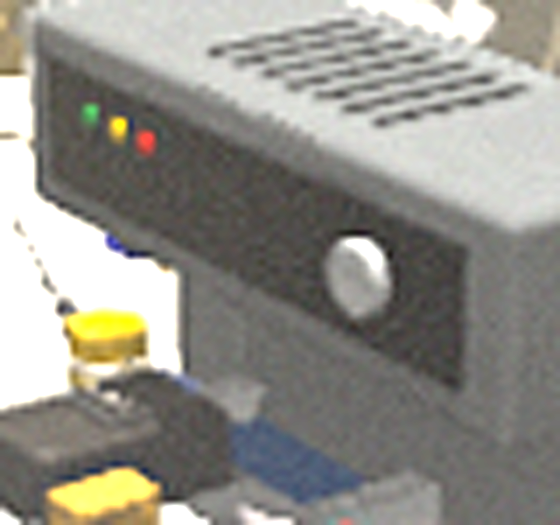

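{"name": "jog_arm", "arguments": {"delta_pos": [[0,0,0],[0,0,0],[0,0,0],[0,0,0],[0,0,0],[0,0,0],[0,0,0],[0,0,0],[0,0,0]], "turn": [10,20,30,40,50,60,70,80,90], "grip": [1,1,1,1,1,1,1,1,1]}}

```text
time_s: 3.02
position: [0.4973, 0.0466, 0.2225]
tcp_rot: [[-0.011, 1.0, -0.001], [1.0, 0.011, -0.0], [-0.0, -0.001, -1.0]]
force: [0.3, 0.6, 0.5]
opening: 0.002
grasp_force: 0.0
```

{"name": "jog_arm", "arguments": {"delta_pos": [[0,0,0],[0,0,0],[0,0,-2],[0,0,-4],[0,0,-6],[0,0,-9],[0,0,-12],[0,0,-15],[0,0,-17],[0,0,-17.2]], "turn": [10,20,30,40,50,60,70,80,90,90], "grip": [1,1,1,1,1,1,1,1,1,1]}}

```text
time_s: 4.28
position: [0.4966, 0.0471, 0.0494]
tcp_rot: [[-1.0, -0.004, -0.004], [-0.004, 1.0, 0.0], [0.004, 0.0, -1.0]]
force: [-0.0, -0.1, -0.3]
opening: 0.004
grasp_force: 0.0
```

{"name": "jog_arm", "arguments": {"delta_pos": [[1,0,0],[2,0,0],[2.8,0,0],[3.4,0,0],[4,0,0],[4.6,0,0],[5.2,0,0],[5.8,0,0],[6.4,0,0],[6.9,0,0],[7.3,0,0],[7.3,0,0]], "turn": [0,0,0,0,0,0,0,0,0,0,0,0], "grip": [1,1,1,1,1,1,1,1,1,1,1,1]}}

```text
time_s: 5.78
position: [0.572, 0.0487, 0.0506]
tcp_rot: [[-1.0, -0.008, 0.002], [-0.008, 1.0, -0.0], [-0.002, -0.0, -1.0]]
force: [-0.7, -0.3, -0.8]
opening: 0.006
grasp_force: 0.3
```

{"name": "jog_arm", "arguments": {"delta_pos": [[0.2,0,0],[0.4,0,0],[0.6,0,0]], "turn": [0,0,0], "grip": [1,1,1]}}

```text
time_s: 6.15
position: [0.5727, 0.0489, 0.0503]
tcp_rot: [[-1.0, -0.009, -0.009], [-0.009, 1.0, 0.0], [0.009, 0.0, -1.0]]
force: [-10.8, -1.2, 7.1]
opening: 0.005
grasp_force: 5.1
```

{"name": "jog_arm", "arguments": {"delta_pos": [[0.2,0,0],[0.4,0,0],[0.4,0,0]], "turn": [0,0,0], "grip": [1,1,1]}}

```text
time_s: 6.52
position: [0.5728, 0.0492, 0.0501]
tcp_rot: [[-1.0, -0.01, -0.017], [-0.01, 1.0, 0.001], [0.017, 0.001, -1.0]]
force: [-14.7, -1.9, 10.1]
opening: 0.005
grasp_force: 7.1
```

Run:
```python
from h import *
s=read_state();print(s['position'],s['force'],s['time_s'])
t=capture('top');s=capture('scene')
a=cv2.resize(t['color'][170:275,235:375],None,fx=4,fy=4,interpolation=cv2.INTER_CUBIC)[:,:400]
b=cv2.resize(s['color'][170:275,235:335],None,fx=4,fy=4,interpolation=cv2.INTER_CUBIC)
cv2.imwrite('pics/e.png',cv2.convertScaleAbs(np.hstack([a,b]),alpha=1.5))
```

```text
[0.57278223 0.04917327 0.05011474] [-14.69054424  -1.86627751  10.06963094] 6.525
```

View pics/e.png

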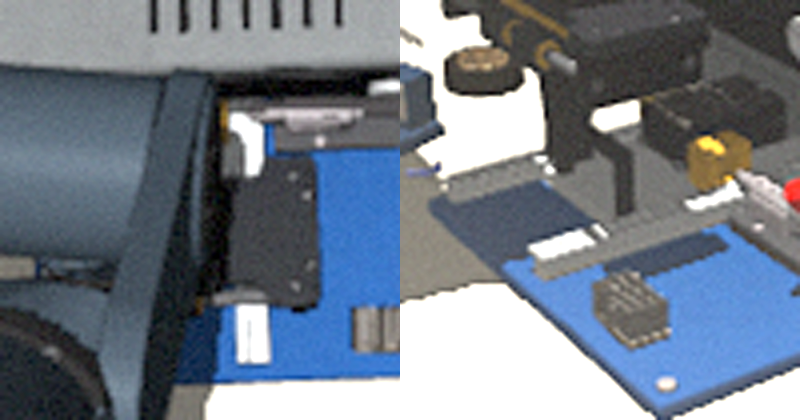

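{"name": "jog_arm", "arguments": {"delta_pos": [[-2,0,0],[-6,0,2],[-6,0,8],[-6,0,14],[-6,0,20],[-2,0,26],[4,0,32],[10,0,38],[16,0,40],[22,0,40],[28,0,40],[34,0,40]], "turn": [0,0,0,0,0,0,0,0,0,0,0,0], "grip": [1,1,1,1,1,1,1,1,1,1,1,1]}}

```text
time_s: 8.12
position: [0.8579, 0.0475, 0.4365]
tcp_rot: [[-1.0, -0.008, 0.022], [-0.008, 1.0, 0.001], [-0.022, 0.001, -1.0]]
force: [71.6, -0.6, 27.1]
opening: 0.01
grasp_force: 0.0
```

Run:
```python
from h import *
s=read_state();print(np.round(s['joint_positions'],1),s['time_s'],s['position'],s['tcp_rot'][:,2])
```

```text
[ -4.3  49.3  12.5   0.2 116.9 -94.7] 8.125 [0.85788945 0.04747784 0.43646271] [ 0.02204279  0.00115279 -0.99975636]
```

{"name": "jog_arm", "arguments": {"delta_pos": [[0,0,0],[0,0,0]], "turn": [0,0], "grip": [1,1]}}

```text
time_s: 8.38
position: [0.8565, 0.0475, 0.4378]
tcp_rot: [[-1.0, -0.008, 0.02], [-0.008, 1.0, 0.001], [-0.02, 0.001, -1.0]]
force: [-1.0, 0.4, 0.6]
opening: 0.006
grasp_force: 0.0
```

Run:
```python
from h import *
s=read_state();print(np.round(s['joint_positions'],2),s['time_s'],s['position'],s['tcp_rot'],s['force'])
```

```text
[ -4.31  49.24  12.49   0.15 117.13 -94.72] 8.375 [0.85645184 0.04751553 0.43780104] [[-9.99763430e-01 -8.38239293e-03  2.00703597e-02]
 [-8.36668918e-03  9.99964623e-01  8.66278536e-04]
 [-2.00769111e-02  6.98151139e-04 -9.99798195e-01]] [-0.99523756  0.44405434  0.6326951 ]
```

{"name": "jog_arm", "arguments": {"delta_pos": [[6,0,-4],[12,0,-8],[18,0,-12],[18,0,-12]], "turn": [0,0,0,0], "grip": [1,1,1,1]}}

```text
time_s: 8.88
position: [0.933, 0.0437, 0.3009]
tcp_rot: [[-0.998, -0.009, 0.066], [-0.009, 1.0, 0.003], [-0.066, 0.002, -0.998]]
force: [0.4, 0.1, 0.6]
opening: 0.003
grasp_force: 0.0
```

Run:
```python
from h import *
s=read_state();print(np.round(s['joint_positions'],2),s['time_s'],s['position'],s['tcp_rot'][:,2],s['force'])
```

```text
[ -4.29  58.21  12.49   0.45 105.56 -94.65] 8.875 [0.93301853 0.04370049 0.30093928] [ 0.06569754  0.00270437 -0.99783592] [0.37409667 0.08688279 0.63241243]
```

{"name": "jog_arm", "arguments": {"delta_pos": [[-5,0,2],[-10,0,5],[-15,0,8],[-15,0,8]], "turn": [0,0,0,0], "grip": [1,1,1,1]}}

```text
time_s: 9.38
position: [0.7819, 0.0442, 0.39]
tcp_rot: [[-0.997, -0.009, 0.077], [-0.009, 1.0, 0.002], [-0.077, 0.001, -0.997]]
force: [0.8, -0.6, 0.8]
opening: 0.007
grasp_force: 0.0
```

Run:
```python
from h import *
s=read_state();print(np.round(s['joint_positions'],2),s['time_s'],s['position'],s['tcp_rot'][:,2],s['force'])
```

```text
[ -5.11  36.19  45.21   0.49  94.22 -95.58] 9.375 [0.78188885 0.04416156 0.38996283] [ 0.07677559  0.00173351 -0.99704689] [ 0.83761723 -0.60307125  0.75459123]
```

{"name": "jog_arm", "arguments": {"delta_pos": [[0,0,4],[0,0,7],[0,0,9],[0,0,11],[0,0,12],[0,0,13]], "turn": [0,0,0,0,0,0], "grip": [1,1,1,1,1,1]}}

```text
time_s: 10.12
position: [0.7829, 0.0436, 0.5095]
tcp_rot: [[-0.998, -0.009, 0.063], [-0.008, 1.0, 0.003], [-0.063, 0.002, -0.998]]
force: [0.1, 0.0, -1.0]
opening: 0.007
grasp_force: 0.0
```

{"name": "jog_arm", "arguments": {"delta_pos": [[60,0,60]], "turn": [0], "grip": [1]}}

```text
time_s: 10.25
position: [0.8071, 0.0431, 0.5357]
tcp_rot: [[-0.998, -0.009, 0.063], [-0.008, 1.0, 0.005], [-0.063, 0.004, -0.998]]
force: [2.2, -0.9, -0.1]
opening: 0.005
grasp_force: 0.0
```

Run:
```python
from h import *
s=read_state();print(np.round(s['joint_positions'],2),s['time_s'],s['position'],s['tcp_rot'][:,2],s['force'])
```

```text
[ -5.07  42.14  12.99   0.71 121.29 -95.17] 10.25 [0.80714006 0.04313921 0.5357149 ] [ 0.06314251  0.00502906 -0.99799185] [ 2.24583326 -0.91603778 -0.11948078]
```

{"name": "jog_arm", "arguments": {"delta_pos": [[60,0,40]], "turn": [0], "grip": [1]}}

```text
time_s: 10.38
position: [0.8201, 0.0404, 0.5385]
tcp_rot: [[-0.994, -0.009, 0.106], [-0.008, 1.0, 0.006], [-0.106, 0.005, -0.994]]
force: [1.0, 0.6, 0.3]
opening: 0.005
grasp_force: 0.0
```

{"name": "jog_arm", "arguments": {"delta_pos": [[60,0,40]], "turn": [0], "grip": [1]}}

```text
time_s: 10.5
position: [0.8299, 0.0384, 0.5471]
tcp_rot: [[-0.988, -0.009, 0.153], [-0.008, 1.0, 0.007], [-0.153, 0.006, -0.988]]
force: [0.1, 0.3, 0.0]
opening: 0.006
grasp_force: 0.0
```

{"name": "jog_arm", "arguments": {"delta_pos": [[60,0,40],[60,0,40],[60,0,40]], "turn": [0,0,0], "grip": [1,1,1]}}

```text
time_s: 10.88
position: [0.8442, 0.0332, 0.5482]
tcp_rot: [[-0.981, -0.009, 0.196], [-0.007, 1.0, 0.009], [-0.196, 0.007, -0.981]]
force: [0.2, -0.5, 0.3]
opening: 0.009
grasp_force: 0.0
```

Run:
```python
from h import *
s=read_state();print(np.round(s['joint_positions'],2),s['time_s'],s['position'],s['tcp_rot'][:,2],s['force'])
```

```text
[ -5.9   41.85  12.5    1.82 114.46 -95.46] 10.875 [0.84421047 0.03318984 0.54819204] [ 0.19571781  0.00888726 -0.98061999] [ 0.16756382 -0.49843348  0.34229271]
```

{"name": "jog_arm", "arguments": {"delta_pos": [[60,3,42]], "turn": [0], "grip": [1]}}

```text
time_s: 11.0
position: [0.8545, 0.034, 0.5517]
tcp_rot: [[-0.973, -0.009, 0.232], [-0.007, 1.0, 0.011], [-0.232, 0.009, -0.973]]
force: [-0.1, -0.7, 0.7]
opening: 0.002
grasp_force: 0.0
```

{"name": "jog_arm", "arguments": {"delta_pos": [[60,3,42]], "turn": [0], "grip": [1]}}

```text
time_s: 11.12
position: [0.8646, 0.0353, 0.5577]
tcp_rot: [[-0.962, -0.01, 0.272], [-0.007, 1.0, 0.012], [-0.272, 0.01, -0.962]]
force: [-0.4, 0.4, -0.0]
opening: 0.007
grasp_force: 0.0
```

{"name": "jog_arm", "arguments": {"delta_pos": [[60,3,44]], "turn": [0], "grip": [1]}}

```text
time_s: 11.25
position: [0.8739, 0.0362, 0.5639]
tcp_rot: [[-0.951, -0.01, 0.309], [-0.006, 1.0, 0.014], [-0.309, 0.011, -0.951]]
force: [-0.3, -0.3, -0.1]
opening: 0.006
grasp_force: 0.0
```

{"name": "jog_arm", "arguments": {"delta_pos": [[60,3,46]], "turn": [0], "grip": [1]}}

```text
time_s: 11.38
position: [0.8827, 0.037, 0.5712]
tcp_rot: [[-0.938, -0.011, 0.346], [-0.006, 1.0, 0.015], [-0.347, 0.012, -0.938]]
force: [1.5, -0.3, -0.0]
opening: 0.005
grasp_force: 0.0
```

{"name": "jog_arm", "arguments": {"delta_pos": [[60,3,48]], "turn": [0], "grip": [1]}}

```text
time_s: 11.5
position: [0.8911, 0.0377, 0.5794]
tcp_rot: [[-0.924, -0.011, 0.383], [-0.005, 1.0, 0.017], [-0.383, 0.014, -0.924]]
force: [0.2, -0.3, -0.1]
opening: 0.006
grasp_force: 0.0
```

{"name": "jog_arm", "arguments": {"delta_pos": [[60,3,50]], "turn": [0], "grip": [1]}}

```text
time_s: 11.62
position: [0.899, 0.0384, 0.5885]
tcp_rot: [[-0.908, -0.012, 0.42], [-0.004, 1.0, 0.018], [-0.42, 0.015, -0.907]]
force: [-0.4, -1.0, -0.3]
opening: 0.006
grasp_force: 0.0
```

Run:
```python
from h import *
s=read_state();print(np.round(s['joint_positions'],2),s['time_s'],s['position'],s['tcp_rot'],s['force'])
```

```text
[ -5.84  40.5   12.55   3.58 102.33 -94.79] 11.625 [0.89896826 0.0383501  0.58846671] [[-0.90760639 -0.01163212  0.41966097]
 [-0.00428344  0.99982063  0.01844907]
 [-0.4198003   0.0149469  -0.90749341]] [-0.41662606 -0.98425263 -0.26863361]
```

{"name": "jog_arm", "arguments": {"delta_pos": [[60,3,55]], "turn": [0], "grip": [1]}}

```text
time_s: 11.75
position: [0.9054, 0.0389, 0.5994]
tcp_rot: [[-0.89, -0.012, 0.455], [-0.003, 1.0, 0.02], [-0.455, 0.016, -0.89]]
force: [-0.3, 0.0, -0.1]
opening: 0.009
grasp_force: 0.0
```

{"name": "jog_arm", "arguments": {"delta_pos": [[60,3,55]], "turn": [0], "grip": [1]}}

```text
time_s: 11.88
position: [0.912, 0.0395, 0.611]
tcp_rot: [[-0.871, -0.013, 0.491], [-0.003, 1.0, 0.021], [-0.491, 0.017, -0.871]]
force: [-1.1, 0.2, 0.6]
opening: 0.002
grasp_force: 0.0
```

{"name": "jog_arm", "arguments": {"delta_pos": [[60,3,55]], "turn": [0], "grip": [1]}}

```text
time_s: 12.0
position: [0.9189, 0.0401, 0.6219]
tcp_rot: [[-0.85, -0.014, 0.526], [-0.002, 1.0, 0.023], [-0.526, 0.019, -0.85]]
force: [-0.0, 0.2, -0.0]
opening: 0.007
grasp_force: 0.0
```

{"name": "jog_arm", "arguments": {"delta_pos": [[60,3,55]], "turn": [0], "grip": [1]}}

```text
time_s: 12.12
position: [0.9261, 0.0407, 0.6323]
tcp_rot: [[-0.829, -0.014, 0.559], [-0.001, 1.0, 0.025], [-0.56, 0.02, -0.828]]
force: [-0.0, -0.5, 0.7]
opening: 0.006
grasp_force: 0.0
```

{"name": "jog_arm", "arguments": {"delta_pos": [[60,3,55]], "turn": [0], "grip": [1]}}

```text
time_s: 12.25
position: [0.9335, 0.0413, 0.6427]
tcp_rot: [[-0.806, -0.015, 0.592], [0.0, 1.0, 0.026], [-0.592, 0.021, -0.805]]
force: [-0.7, 0.2, -0.8]
opening: 0.007
grasp_force: 0.0
```

{"name": "jog_arm", "arguments": {"delta_pos": [[60,3,55]], "turn": [0], "grip": [1]}}

```text
time_s: 12.38
position: [0.9409, 0.0418, 0.653]
tcp_rot: [[-0.781, -0.016, 0.624], [0.001, 1.0, 0.027], [-0.624, 0.022, -0.781]]
force: [-0.2, -0.3, -1.2]
opening: 0.004
grasp_force: 0.0
```

Run:
```python
from h import *
s=read_state();print(np.round(s['joint_positions'],2),s['time_s'],s['position'],s['tcp_rot'],s['force'])
```

```text
[ -5.95  38.53  12.55   5.28  90.55 -94.53] 12.375 [0.94092992 0.04183591 0.65296267] [[-0.78106181 -0.01602876  0.62424797]
 [ 0.001398    0.99962312  0.02741642]
 [-0.62445216  0.02228662 -0.78074503]] [-0.23235297 -0.25358052 -1.23922084]
```

{"name": "jog_arm", "arguments": {"delta_pos": [[-5,-2,-2],[-10,-4,-4],[-15,-6,-7],[-19,-8,-11],[-23,-10,-15],[-27,-12,-19],[-30,-14,-23],[-33,-16,-27],[-35,-18,-31],[-37,-19.7,-35],[-37.5,-19.7,-40],[-37.5,-19.7,-40]], "turn": [0,0,0,-0.5,-1,-1.5,-1.5,-1.5,-1.5,-1.5,-1.5,-1.5], "grip": [1,1,1,1,1,1,1,1,1,1,1,1]}}

```text
time_s: 13.88
position: [0.5713, -0.1506, 0.2613]
tcp_rot: [[-0.798, 0.02, 0.602], [0.03, 1.0, 0.006], [-0.601, 0.023, -0.799]]
force: [-0.6, -0.1, -0.1]
opening: 0.002
grasp_force: 0.0
```

Run:
```python
from h import *
s=read_state();print(np.round(s['joint_positions'],2),s['time_s'],s['position'],s['tcp_rot'],s['force'])
```

```text
[ -36.94   16.38  112.11   48.16   29.49 -163.52] 13.875 [ 0.57130654 -0.15057406  0.26129696] [[-0.7984814   0.02038075  0.6016744 ]
 [ 0.03033399  0.99951933  0.00639909]
 [-0.60125477  0.02336074 -0.79871583]] [-0.56346079 -0.0574117  -0.08879052]
```

```bash
cat > fk.py <<'E'
import numpy as np
from scipy.optimize import least_squares
from scipy.spatial.transform import Rotation as R
D=[([-86.545,30.224,82.088,0,67.689,-10.227],[.1478,-.6065,.2216],None),
([-6.7,20.7,99.5,.1,59.6,82.4],[.4983,.0508,.2226],None),
([-4.31,49.24,12.49,.15,117.13,-94.72],[.85645,.0475,.4378],[.02007,.00087,-.9998]),
([-4.29,58.21,12.49,.45,105.56,-94.65],[.933,.0437,.30094],[.0657,.0027,-.9978]),
([-5.11,36.19,45.21,.49,94.22,-95.58],[.78189,.04416,.38996],[.07678,.00173,-.997]),
([-5.07,42.14,12.99,.71,121.29,-95.17],[.80714,.04314,.53571],[.06314,.00503,-.998]),
([-5.9,41.85,12.5,1.82,114.46,-95.46],[.84421,.03319,.54819],[.1957,.00889,-.9806]),
([-5.84,40.5,12.55,3.58,102.33,-94.79],[.89897,.03835,.58847],[.41966,.01845,-.90749]),
([-5.95,38.53,12.55,5.28,90.55,-94.53],[.94093,.04184,.65296],[.62425,.02742,-.78075]),
([-36.94,16.38,112.11,48.16,29.49,-163.52],[.57131,-.15057,.2613],[.60167,.0064,-.79872])]
y=lambda a:R.from_euler('y',a,degrees=True); z=lambda a:R.from_euler('z',a,degrees=True)
def fk(q,k,s=1):
    d,h,a,b,bx,L,ax,e=k
    w=z(q[0])*y(q[1]); f=w*y(q[2]); t=f*z(s*q[3])*y(q[4])
    return z(q[0]).apply([e,d,h])+w.apply([ax,0,a])+f.apply([bx,0,b])+t.apply([0,0,L]), t*z(q[5]-90)
def fit(s):
    def r(k):
        o=[]
        for q,p,t in D:
            P,Q=fk(q,k,s);o+=list((P-p))
            if t is not None:o+=list(.2*(Q.apply([0,0,1])-t))
        return np.array(o)
    return least_squares(r,[.1,.2,.4,.4,0,.25,0,0])
E
python3 - <<'E'
from fk import *
np.set_printoptions(precision=4,suppress=True)
for s in(1,-1):
    f=fit(s);print(s,f.x,np.abs(f.fun).max());P,Q=fk(D[-1][0],f.x,s);print(Q.as_matrix())
E
```

```text
1 [ 0.1107  0.2745  0.5884  0.392   0.1143  0.3065 -0.0007 -0.0003] 0.002474518214861471
[[ 0.7985 -0.0203  0.6016]
 [-0.0303 -0.9995  0.0065]
 [ 0.6012 -0.0234 -0.7988]]
-1 [0.1371 0.3425 0.4675 0.3947 0.1826 0.1505 0.1058 0.004 ] 0.11886581727072082
[[ 0.3089  0.9374  0.1608]
 [ 0.7982 -0.1636 -0.5798]
 [-0.5172  0.3074 -0.7988]]
```

```bash
cat >> fk.py <<'E'
K=fit(1).x
LO=[-176.69,-43.24,12.49,-82,0,-163.58];HI=[176.69,126.21,139.97,262,151.66,163.58]
def FK(q):
    P,Q=fk(q,K);return P,Q*z(180)
def ik(P,lean,az,flip,q0):
    zt=np.array([np.sin(np.radians(lean))*np.cos(np.radians(az)),np.sin(np.radians(lean))*np.sin(np.radians(az)),-np.cos(np.radians(lean))])
    yt=np.array([-np.sin(np.radians(az)),np.cos(np.radians(az)),0])*flip; M=np.c_[np.cross(yt,zt),yt,zt]
    def r(q):
        p,Q=FK(q);return np.r_[(p-P)*1,.3*(Q*R.from_matrix(M).inv()).as_rotvec()]
    best=min((least_squares(r,np.clip(g,np.array(LO)+.1,np.array(HI)-.1),bounds=(LO,HI)) for g in q0),key=lambda s:s.cost)
    return best.x,best.cost**.5
E
python3 - <<'E'
from fk import *
np.set_printoptions(precision=1,suppress=True)
G=[[-30,20,110,j4,20,j6] for j4 in(-40,40,120,220) for j6 in(-150,-60,20,120)]
for lean in(38,30,22):
  for az in(0.5,-10):
    for flip in(1,-1):
      for y_ in(-.16,-.09):
        print(lean,az,flip,y_,*[ (q,round(c*1000,1)) for q,c in [ik(np.array([.641,y_,.06]),lean,az,flip,G)]])
E
```

```text
38 0.5 1 -0.16 (array([-33. ,  43.1, 111.3, 109.9,  21.2, 131.2]), np.float64(0.0))
38 0.5 1 -0.09 (array([-25.3,  42.8, 114. , 126.6,  19.5, 120.9]), np.float64(0.0))
38 0.5 -1 -0.16 (array([-33. ,  43.1, 111.3, 109.9,  21.2, -48.8]), np.float64(0.0))
38 0.5 -1 -0.09 (array([-25.3,  42.8, 114. , 126.6,  19.5, -59.1]), np.float64(0.0))
38 -10 1 -0.16 (array([-29.2,  43. , 112.4, 134.8,  16.5, 118.7]), np.float64(0.0))
38 -10 1 -0.09 (array([-21.1,  42.7, 114.4, 154.7,  16.1, 105.7]), np.float64(0.0))
38 -10 -1 -0.16 (array([-29.2,  43. , 112.4, 134.8,  16.5, -61.3]), np.float64(0.0))
38 -10 -1 -0.09 (array([-21.1,  42.7, 114.4, 154.7,  16.1, -74.3]), np.float64(0.0))
30 0.5 1 -0.16 (array([-31. ,  41.7, 107.6,  79. ,  15.8, 163.6]), np.float64(5.9))
30 0.5 1 -0.09 (array([-23.6,  41. , 109.5,  85.4,  12. , 163.6]), np.float64(3.2))
30 0.5 -1 -0.16 (array([-30.7,  41.2, 106.2,  67.8,  16.3,  -4.7]), np.float64(0.0))
30 0.5 -1 -0.09 (array([-23.5,  40.7, 108.7,  76.9,  12. ,  -7.7]), np.float64(0.0))
30 -10 1 -0.16 (array([ -27.5,   40.8,  106.2,   58.7,    9.6, -163.6]), np.float64(3.
[... 257 characters left out ...]

22 0.5 1 -0.16 (array([ -28.6,   40.7,  100.5,   29.2,   21.9, -144.7]), np.float64(0.0))
22 0.5 1 -0.09 (array([ -21.8,   40. ,  102.9,   26.7,   18.4, -136.3]), np.float64(0.0))
22 0.5 -1 -0.16 (array([-28.6,  40.7, 100.5,  29.2,  21.9,  35.3]), np.float64(0.0))
22 0.5 -1 -0.09 (array([-21.8,  40. , 102.9,  26.7,  18.4,  43.7]), np.float64(0.0))
22 -10 1 -0.16 (array([ -26.5,   40.5,  101.1,   19.9,   18.2, -124.4]), np.float64(0.0))
22 -10 1 -0.09 (array([ -19.6,   39.9,  103.1,   13.3,   15.6, -111.7]), np.float64(0.0))
22 -10 -1 -0.16 (array([-26.5,  40.5, 101.1,  19.9,  18.2,  55.6]), np.float64(0.0))
22 -10 -1 -0.09 (array([-19.6,  39.9, 103.1,  13.3,  15.6,  68.3]), np.float64(0.0))
```

Run:
```python
from fk import *
np.set_printoptions(precision=2,suppress=True)
G=[[-5,-10,130,0,40,-95],[-10,10,135,0,20,-95],[0,-30,120,0,60,-95]]
for x,zz in((.5,.3),(.45,.3),(.42,.3),(.4,.3),(.45,.25),(.42,.25),(.4,.25),(.5,.2),(.45,.4),(.4,.4)):
    q,c=ik(np.array([x,.06,zz]),37,.5,1,G);print(x,zz,q,round(c*1000,1))
```

```text
0.5 0.3 [  -9.69    4.31  120.24   18.3    19.82 -115.45] 0.0
0.45 0.3 [ -11.62   -0.65  125.55   21.64   20.03 -120.17] 0.0
0.42 0.3 [ -13.21   -3.98  128.56   23.65   20.82 -123.28] 0.0
0.4 0.3 [ -14.55   -6.4   130.48   24.95   21.74 -125.49] 0.0
0.45 0.25 [ -11.62    6.38  130.58   47.67    9.84 -146.98] 0.0
0.42 0.25 [ -13.21    3.69  134.03   53.69   10.19 -154.27] 0.0
0.4 0.25 [ -14.55    1.73  136.28   56.79   10.76 -158.44] 0.0
0.5 0.2 [  -8.55   16.73  126.35   66.34    5.07 -163.58] 8.3
0.45 0.4 [ -11.62   -9.91  114.47   11.42   39.62 -108.58] 0.0
0.4 0.4 [ -14.55  -16.18  118.38   13.36   42.54 -112.05] 0.0
```

```bash
cat >> fk.py <<'E'
def step(q,dp,turn,w=.8):
    p0,Q0=FK(q);P=p0+dp;M=z(turn)*Q0
    r=lambda x:np.r_[FK(x)[0]-P,w*(FK(x)[1]*M.inv()).as_rotvec()]
    lo=np.array(LO);hi=np.array(HI)
    return least_squares(r,np.clip(q,lo+1e-3,hi-1e-3),bounds=(lo,hi)).x
def show(q):
    p,Q=FK(q);t=Q.as_matrix();print(q,p*1000,'lean',round(np.degrees(np.arccos(-t[2,2])),1),'az',round(np.degrees(np.arctan2(t[1,2],t[0,2])),1),'y',t[:,1])
E
python3 - <<'E'
from fk import *
np.set_printoptions(precision=2,suppress=True)
q0=D[-1][0]
def run(seq):
    q=q0
    for dp,tn in seq: q=step(q,np.array(dp),tn)
    show(q)
n=10
for tn in(0,-1,1,-2,2): run([((0.0,0,-.02),tn)]*n)
print()
for tn in(0,-1,1): run([((0.02,0,0),tn)]*3+[((0.0,0,-.02),tn)]*7)
E
```

```text
[ -28.42   31.73  108.93   53.18   17.15 -163.58] [ 625.67 -130.44  138.78] lean 31.7 az -1.7 y [0.05 1.   0.01]
[ -26.75   32.51  111.49   62.2     9.33 -163.58] [ 616.33 -137.51  128.43] lean 32.6 az -11.3 y [0.22 0.98 0.01]
[ -29.     31.23  105.15   45.4    25.29 -163.58] [ 638.   -120.56  151.33] lean 30.5 az 7.8 y [-0.11  0.99  0.02]
[ -24.23   33.46  112.76   72.23    1.85 -163.58] [ 609.42 -142.63  120.07] lean 33.3 az -21.0 y [0.38 0.93 0.01]
[ -28.43   31.09  100.31   38.91   33.59 -163.58] [ 653.57 -106.89  165.97] lean 29.1 az 17.2 y [-0.26  0.96  0.02]

[ -28.83   31.84  105.1    53.15   19.61 -163.58] [ 658.73 -142.23  157.15] lean 34.3 az -0.4 y [0.04 1.   0.02]
[ -26.9    32.55  108.14   62.05   10.95 -163.58] [ 648.63 -147.33  145.02] lean 35.3 az -10.0 y [0.2  0.98 0.02]
[ -29.56   31.51  100.73   45.66   28.52 -163.58] [ 672.15 -133.66  171.57] lean 33.1 az 9.1 y [-0.13  0.99  0.02]
```

Run:
```python
from fk import *
np.set_printoptions(precision=2,suppress=True)
q=D[-1][0]
for dp,tn in [((-.06,-.02,0),0),((0,0,-.12),0),((-.02,-.02,-.06),0),((-.02,-.02,-.06),0),((-.02,-.02,-.06),0),((-.02,-.02,-.06),0),((-.02,0,-.06),0)]:
    for i in range(2): q=step(q,np.array(dp)/2,tn/2)
    show(q)
```

```text
[ -42.28   11.37  114.83   44.67   34.09 -163.58] [ 523.01 -162.78  279.23] lean 35.8 az 0.0 y [0.03 1.   0.02]
[ -35.63   20.63  114.84   48.2    23.99 -163.58] [ 554.94 -147.3   207.84] lean 32.7 az -1.5 y [0.05 1.   0.02]
[ -35.76   24.12  114.22   47.71   22.16 -163.58] [ 557.09 -159.47  179.19] lean 30.6 az -2.5 y [0.06 1.   0.01]
[ -36.05   27.87  113.23   47.13   20.48 -163.58] [ 559.96 -173.5   148.85] lean 28.5 az -3.6 y [0.08 1.   0.01]
[ -36.5    31.88  111.87   46.46   18.96 -163.58] [ 563.35 -189.43  116.41] lean 26.5 az -4.6 y [0.09 1.   0.  ]
[ -37.12   36.16  110.12   45.67   17.58 -163.58] [ 566.96 -207.22   81.46] lean 24.5 az -5.7 y [ 0.1  1.  -0. ]
[ -36.01   40.4   109.2    46.37   15.01 -163.58] [ 570.27 -206.58   44.  ] lean 22.6 az -6.7 y [ 0.1   0.99 -0.01]
```

{"name": "jog_arm", "arguments": {"delta_pos": [[-3,-0.5,0],[-6,-1,0]], "turn": [0,0], "grip": [1,1]}}

```text
time_s: 14.12
position: [0.5214, -0.1562, 0.279]
tcp_rot: [[-0.809, 0.031, 0.587], [0.034, 0.999, -0.006], [-0.587, 0.015, -0.81]]
force: [-0.1, -0.2, 0.3]
opening: 0.006
grasp_force: 0.0
```

{"name": "jog_arm", "arguments": {"delta_pos": [[-1,-1,-4],[-2,-2,-8]], "turn": [0.3,0.5], "grip": [1,1]}}

```text
time_s: 14.38
position: [0.5236, -0.1658, 0.2316]
tcp_rot: [[-0.843, 0.05, 0.536], [0.046, 0.999, -0.021], [-0.536, 0.007, -0.844]]
force: [1.2, 0.4, 0.6]
opening: 0.006
grasp_force: 0.0
```

{"name": "jog_arm", "arguments": {"delta_pos": [[-1,-1,-3],[-3,-2,-6]], "turn": [0.3,0.5], "grip": [1,1]}}

```text
time_s: 14.62
position: [0.5124, -0.1775, 0.1963]
tcp_rot: [[-0.872, 0.063, 0.485], [0.057, 0.998, -0.027], [-0.485, 0.004, -0.874]]
force: [0.3, -0.4, 0.0]
opening: 0.006
grasp_force: 0.0
```

Run:
```python
from rig import *
from fk import *
np.set_printoptions(precision=3,suppress=True)
s=read_state();print(s['time_s'],s['position']);show(np.array(s['joint_positions']))
```

```text
14.625 [ 0.512 -0.178  0.196]
[ -40.945   19.966  116.787   42.928   25.85  -163.526] [ 512.051 -177.248  195.918] lean 29.0 az -3.2 y [0.063 0.998 0.004]
```

{"name": "jog_arm", "arguments": {"delta_pos": [[-1,0,-3],[-2,0,-6]], "turn": [0.5,1], "grip": [1,1]}}

```text
time_s: 14.88
position: [0.5088, -0.171, 0.1583]
tcp_rot: [[-0.896, 0.064, 0.439], [0.057, 0.998, -0.028], [-0.44, -0.001, -0.898]]
force: [0.5, -0.2, 0.2]
opening: 0.006
grasp_force: 0.0
```

{"name": "jog_arm", "arguments": {"delta_pos": [[-1,0,-3],[-2,0,-6]], "turn": [0.5,1], "grip": [1,1]}}

```text
time_s: 15.12
position: [0.507, -0.1668, 0.1205]
tcp_rot: [[-0.917, 0.06, 0.394], [0.052, 0.998, -0.03], [-0.395, -0.007, -0.919]]
force: [-0.3, -0.4, 0.3]
opening: 0.007
grasp_force: 0.0
```

Run:
```python
from rig import *
from fk import *
np.set_printoptions(precision=3,suppress=True)
s=read_state();print(s['time_s'],s['position']);q=np.array(s['joint_positions']);show(q)
for tn in (0,4):
  x=q
  P=FK(q)[0]
  for t in [(.56,-.17,.14),(.6,-.165,.09),(.63,-.165,.06),(.63,-.13,.06),(.63,-.09,.06)]:
    x=step(x,np.array(t)-FK(x)[0],tn if t[0]==.56 else 0);show(x)
```

```text
15.125 [ 0.507 -0.167  0.12 ]
[ -37.577   28.565  117.898   42.978   18.476 -163.52 ] [ 506.555 -166.585  120.114] lean 23.3 az -4.4 y [ 0.06   0.998 -0.007]
[ -33.775   28.636  109.973   29.017   23.528 -145.362] [ 560. -170.  140.] lean 23.3 az -4.4 y [ 0.06   0.998 -0.007]
[ -30.679   35.812  106.643   32.071   19.215 -146.072] [ 600. -165.   90.] lean 23.3 az -4.4 y [ 0.06   0.998 -0.007]
[ -28.99    40.193  103.191   32.324   17.887 -144.918] [ 630. -165.   60.] lean 23.3 az -4.4 y [ 0.06   0.998 -0.007]
[ -25.536   39.834  104.526   31.109   15.985 -140.732] [ 630. -130.   60.] lean 23.3 az -4.4 y [ 0.06   0.998 -0.007]
[ -21.393   39.54   105.652   28.296   14.077 -134.316] [630. -90.  60.] lean 23.3 az -4.4 y [ 0.06   0.998 -0.007]
[ -34.678   28.775  109.608   31.279   25.357 -151.88 ] [ 560. -170.  140.] lean 23.3 az -0.4 y [-0.01   1.    -0.007]
[ -31.541   35.913  106.308   34.643   21.047 -152.911] [ 600. -165.   90.] lean 23.3 az -0.4 y [-0.01   1.    -0.007]
[ -29.816   40.28   102.871   35.137   19.686 -151.974] [ 630. -165.   60.] lean 23.3 az -0.4 y [-0.01   1.    -0.007]
[ -26.402   39.898  104.283   34.728   17.683 -148.64 ] [ 630. -130.   60.] lean 23.3 az -0.4 y [-0.01   1.    -0.007]
[ -22.299   39.579  105.501   33.16    15.61  -143.511] [630. -90.  60.] lean 23.3 az -0.4 y [-0.01   1.    -0.007]
```

{"name": "jog_arm", "arguments": {"delta_pos": [[2.5,0.2,1],[5.3,0.2,2],[7.3,0.3,-0.5],[9.3,0.4,-3],[11,0.5,-5],[12,0.5,-6],[12,0.5,-6]], "turn": [0,2,4,4,4,4,4], "grip": [1,1,1,1,1,1,1]}}

```text
time_s: 16.0
position: [0.6271, -0.1617, 0.0607]
tcp_rot: [[-0.918, -0.01, 0.396], [-0.012, 1.0, -0.002], [-0.396, -0.007, -0.918]]
force: [0.3, 0.1, 0.5]
opening: 0.007
grasp_force: 0.0
```

Run:
```python
from h import *
from fk import show
np.set_printoptions(precision=3,suppress=True)
s=read_state();print(s['time_s'],s['position'],s['force']);show(np.array(s['joint_positions']))
t=capture('top');s=capture('scene')
a=cv2.resize(t['color'][150:270,290:410],(480,480),interpolation=cv2.INTER_CUBIC)
b=cv2.resize(s['color'][160:270,240:350],(480,480),interpolation=cv2.INTER_CUBIC)
cv2.imwrite('pics/f.png',cv2.resize(cv2.convertScaleAbs(np.hstack([a,b]),alpha=1.6),(800,400)))
```

```text
16.0 [ 0.627 -0.162  0.061] [0.273 0.099 0.53 ]
[ -29.704   40.082  103.465   35.862   19.341 -152.634] [ 626.831 -161.727   60.396] lean 23.3 az -0.3 y [-0.01   1.    -0.007]
```

View pics/f.png

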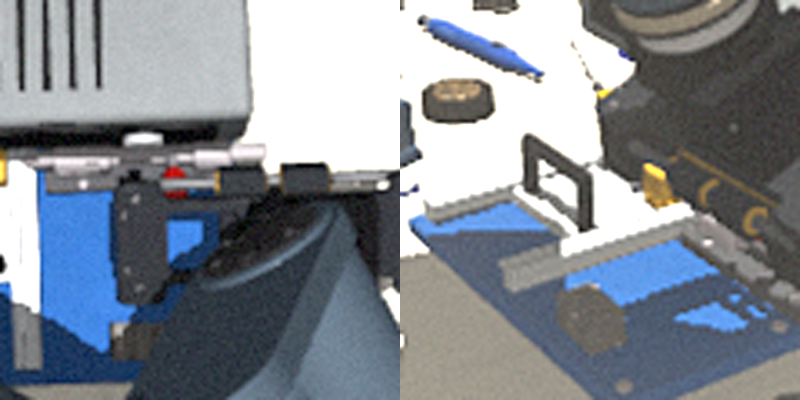

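{"name": "jog_arm", "arguments": {"delta_pos": [[0,1,0],[0,2,0],[0,2.5,0],[0,3,0],[0,3.5,0],[0,4,0],[0,4.5,0],[0,5,0]], "turn": [0,0,0,0,0,0,0,0], "grip": [1,1,1,1,1,1,1,1]}}

```text
time_s: 17.1
position: [0.6271, -0.1125, 0.0619]
tcp_rot: [[-0.918, -0.009, 0.397], [-0.011, 1.0, -0.004], [-0.397, -0.008, -0.918]]
force: [-0.7, -1.6, 0.4]
opening: 0.004
grasp_force: 1.1
```

{"name": "jog_arm", "arguments": {"delta_pos": [[0,0.3,0],[0,0.6,0],[0,0.9,0],[0,1.2,0]], "turn": [0,0,0,0], "grip": [1,1,1,1]}}

```text
time_s: 17.6
position: [0.627, -0.1001, 0.0618]
tcp_rot: [[-0.918, -0.009, 0.397], [-0.012, 1.0, -0.003], [-0.397, -0.007, -0.918]]
force: [0.0, -1.3, -0.2]
opening: 0.004
grasp_force: 1.1
```

Contact at about 1.5 N, the bolt is sliding. Continue to the stop.

{"name": "jog_arm", "arguments": {"delta_pos": [[0,0.2,0],[0,0.4,0],[0,0.6,0]], "turn": [0,0,0], "grip": [1,1,1]}}

```text
time_s: 17.98
position: [0.627, -0.0941, 0.0618]
tcp_rot: [[-0.918, -0.009, 0.397], [-0.012, 1.0, -0.003], [-0.397, -0.007, -0.918]]
force: [-1.4, -2.0, -0.1]
opening: 0.004
grasp_force: 1.0
```

{"name": "jog_arm", "arguments": {"delta_pos": [[0,0.2,0],[0,0.4,0]], "turn": [0,0], "grip": [1,1]}}

```text
time_s: 18.23
position: [0.627, -0.0901, 0.0618]
tcp_rot: [[-0.918, -0.009, 0.397], [-0.012, 1.0, -0.003], [-0.397, -0.007, -0.918]]
force: [-2.1, -2.9, 0.4]
opening: 0.004
grasp_force: 1.0
```

{"name": "jog_arm", "arguments": {"delta_pos": [[0,0.2,0],[0,0.4,0]], "turn": [0,0], "grip": [1,1]}}

```text
time_s: 18.48
position: [0.627, -0.0861, 0.0618]
tcp_rot: [[-0.918, -0.009, 0.397], [-0.012, 1.0, -0.003], [-0.397, -0.007, -0.918]]
force: [-2.2, -1.2, 0.9]
opening: 0.006
grasp_force: 1.6
```

{"name": "jog_arm", "arguments": {"delta_pos": [[0,0.2,0],[0,0.3,0]], "turn": [0,0], "grip": [1,1]}}

```text
time_s: 18.73
position: [0.6271, -0.0858, 0.0619]
tcp_rot: [[-0.917, -0.007, 0.398], [-0.011, 1.0, -0.008], [-0.398, -0.012, -0.917]]
force: [-6.7, -12.3, 0.9]
opening: 0.006
grasp_force: 6.1
```

{"name": "jog_arm", "arguments": {"delta_pos": [[0,0.2,0],[0,0.4,0],[0,0.4,0]], "turn": [0,0,0], "grip": [1,1,1]}}

```text
time_s: 19.1
position: [0.6272, -0.0855, 0.062]
tcp_rot: [[-0.916, -0.003, 0.4], [-0.009, 1.0, -0.014], [-0.4, -0.016, -0.916]]
force: [-10.5, -20.3, -0.9]
opening: 0.005
grasp_force: 10.6
```

{"name": "jog_arm", "arguments": {"delta_pos": [[0,-1,0],[0,-3,0],[-2,-3,4],[-4.5,-3,9],[-7,-3,14],[-9,-3,19],[-11,-8,22],[-12,-13,23],[-13,-18,23],[-13,-18,23]], "turn": [0,0,0,0,0,0,0,0,0,0], "grip": [1,1,1,1,1,1,1,1,1,1]}}

```text
time_s: 20.35
position: [0.4972, -0.2627, 0.2926]
tcp_rot: [[-0.917, -0.005, 0.398], [-0.008, 1.0, -0.006], [-0.398, -0.009, -0.917]]
force: [0.3, 0.8, -0.6]
opening: 0.003
grasp_force: 0.0
```

Run:
```python
from h import *
s=read_state();print(s['time_s'],s['position'],s['force'])
t=capture('top');s=capture('scene')
a=cv2.resize(t['color'][165:275,230:370],None,fx=5.7,fy=5.4,interpolation=cv2.INTER_CUBIC)[:,:400*2]
a=cv2.resize(t['color'][165:275,235:400],(400,400));b=cv2.resize(s['color'][165:275,235:345],(400,400),interpolation=cv2.INTER_CUBIC)
a=cv2.resize(t['color'][165:275,235:375],(400,400),interpolation=cv2.INTER_CUBIC)
cv2.imwrite('pics/g.png',cv2.convertScaleAbs(np.hstack([a,b]),alpha=1.6))
```

```text
20.35 [ 0.49716365 -0.26274394  0.29258079] [ 0.32443644  0.75931282 -0.554266  ]
```

View pics/g.png

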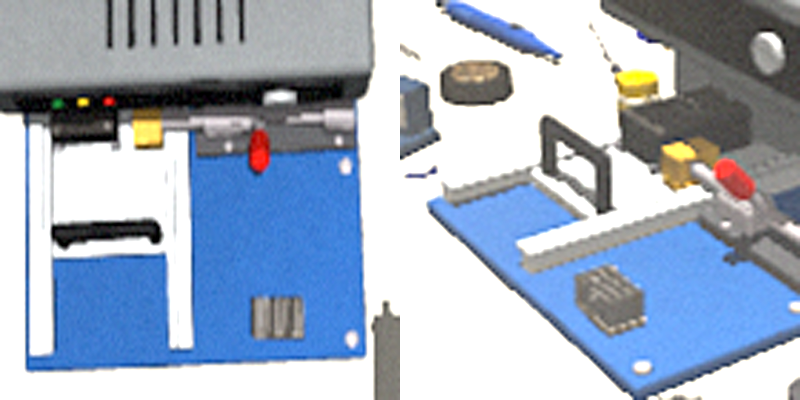

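```bash
python3 -c "
from rig import *
print(hand_in())"
```

```text
the job is handed in; nothing more can be done
None
```

The carriage is pushed in to the back wall and the bolt is slid home through the keeper. Both ended against a hard stop, and the last camera pictures agree. The other things in view stayed put, the arm is clear, and the job was handed in at about 20 s; no verdict was shown.

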